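# Preload and hold back the belt tensioner of a bench grinder drive

## Robot

A 6-joint arm with a two-finger parallel gripper is mounted at the origin on the work surface. World frame = base frame: x ahead of the robot, y to its left, z up, the work surface at z = 0. Lengths are in m, angles in rad, forces in N, time in s.
With the tool pointing down it reaches from about 0.275 to 0.825 m from the base axis. Payload 4.9 kg.
Tool frame: the origin (TCP) lies midway between the tips of the shut fingers; the grasp point (between the pads) lies 19 mm behind it (grip_point_offset is the distance from the TCP to the grasp point, in m); z points along the fingers, y is the line along which they close (so a half turn about z gives the same grasp; the last joint's range is limited). The gripper opens to 85 mm and grips with 20 to 120 N. Pads are 22 mm wide; open, the fingers measure 114 mm over their backs; the gripper's body (76 mm by 85 mm) begins 54 mm behind the grasp point. The pads swing forward as they close: fully open they stand 13 mm farther back than shut.
Start: joints at [-1.404, 0.326, -0.193, 1.052, 0, 1.437], TCP at [0.163, -0.525, 0.231] pointing down, gripper open.
Joint ranges: [-2.65, 2.65], [-0.97, 1.79], [-1.3, 1.35], [-1.93, 2.1], [-1.47, 1.37], [-3.14, 3.14]. Speed limits (rad/s): [2.57, 2.57, 3.14, 3.14, 3.14, 3.14].

## Interface

Orientations are given as a rotation vector (axis times angle).
In Python, from cell import * gives the robot as it stands. Calls block until the motion is done:
- movep(position, orientation): joint-space move of the TCP to a pose.
- move_l(position, velocity=0.15, rot=None, until_force=None): straight line of the TCP; rot=None keeps the orientation; velocity is the mean speed in m/s. With until_force (N) it stops when the force on the tool has changed by that much, and returns True; else False.
- set_joints(angles): joint-space move.
- let_go() and grab(newtons=None): open the fingers fully, or close them until they stop; newtons is the grip in N (None keeps the last).
- sleep(seconds).
- ik(position, orientation): joint angles nearest the present ones, or None.
- get_state(): the state.
- grab_frame(name): name is "scene" or "top" or "wrist"; returns a dict with "img" (400x640x3 uint8, red, green, blue), "fx", "fy", "cx", "cy" (pixels), "k1" (the pictures are not rectified: a ray, as slopes to the right and down, at radius r is drawn at 1 + k1 r^2 times it, then the intrinsics apply), "cam_to_world" (4x4, takes a point from camera to world coordinates); the wrist camera has in their place "T_tool_cam" (4x4, takes a point from camera to tool coordinates, whose origin is the TCP and whose axes are the flange's). Camera axes: x right, y down, z forward; pixel columns grow to the right and rows downward; lengths in m; the calibration is good to about 2 mm. A picture is of the moment at which its call begins: read the wrist's pose just before it. There is no depth.
A pose or a line that the arm cannot do raises MotionError and nothing moves.
- sign_off(): hands the job in; it is judged then, once.
Trained networks look in the newest picture that a camera, given by its name, has taken for a name from the list of things; names that differ only in an ending like _2 or _b are one class to them, and where a whole thing is asked for, a point or a joint stands for the part that bears it (a point fixed in the world has none). Each returns a list of dicts, best first, with "score" (0 to 1); they miss things now and then, are a little off and sometimes report something else, mostly with a low value. They report only what shows in the picture. A call takes as long as a camera call.
- spot_in(camera, name): "centre" ([column, row] in pixels, amid what is visible of it).
- silhouettes(camera, name): "mask" (400x640 bool, what is visible of it) and "centre" ([column, row] in pixels, amid what is visible of it).
- tip_of(camera, name): "centre" ([column, row] in pixels: a listed point, or the origin of a listed thing).
The state is a dict: "clock": time; "q": joint angles; "joint_velocities": joint speeds; "tau": joint torques, N m; "position": TCP position; "eef_rot": TCP orientation; "contact_force": force on the tool from outside, world axes, zero at the start; "wrist_torque": the same for the moment, N m; "finger_gap": opening from 0.0 (shut) to 1.0 (fully open); "grasp_force": force on a finger pad.
Only numpy, scipy, OpenCV 4.12 (cv2) and the standard library are available. Lean on these libraries where they do the work, as an engineer would, in place of code of your own. Each camera call takes 0.05 s, during which the arm holds its last target. There are 200 camera calls.

## Task

The drive plate of the bench grinder is ready for a new belt. First pull the black grip of the sprung preload gauge out, towards the robot, until its red line meets the yellow marker, and let go of it there; then push the red tab of the blue tensioner arm back, away from its rest, past the ratchet click until the arm's yellow pointer is over the green band (not as far as the end stop), and finish while holding it still there with the gripper fingers, because it springs back if released. Leave the gauge grip and the yellow marker where they are then, and do not disturb the other things.

Things in the scene. Friction and masses are not known exactly. Their poses are not given: they have to be found in the camera images.
- drive_plate: fixed aluminium plate, 240 (x) x 380 (y) x 15 mm thick; origin at the centre of its underside, z up, x roughly away from the robot, y to the left. The tensioner arm's vertical pivot is at (0, +100) mm in this frame. A steel pulley (52 mm wide, top 45 mm above the table) is fixed at (+85, -45) mm. The green band lies on the plate 156 to 176 mm from the pivot.
- tensioner (a joint): angle (rad) of the blue arm, growing anticlockwise from above: 0 at rest (it points from the pivot along plate -y turned by -0.33 rad, end nearer the robot), 0.33 straight along plate -y, 0.66 at the end stop. A spring pawl clicks over a tooth between 0.22 and 0.44 but does not keep the arm: let go, it springs back to 0. Green band: 0.44 to 0.60.
- push_tab (a point): centre of the upright red tab on the arm's end, 130 mm from the pivot, 67 mm above the table; 10 mm thick along its x (push to its +x, which turns with the arm), 34 wide along y, 50 tall (42 to 92 above the table; arm bar below). Spring: 3.5 N here at rest, 8 N at 0.5 rad, 1 to 3 N more at the click. A roller 34 mm wide, top 62 mm above the table, is on the arm 85 mm from the pivot.
- gauge_grip (a point): centre of the upright black grip of the gauge's slide, in line (x) with its red line, 67 mm above the table; 12 mm thick along x, 20 wide along y, 44 tall (45 to 89 above the table); axes parallel to the plate's. Slides only along x: draw it to -x (towards the robot), 110 mm in all, with 3 to 6 N. Its drag exceeds its spring: it stays where let go. Foot below: 30 mm along x.
- gauge_mark (a point): yellow marker on the edge of the white track (200 x 40 mm, top 33 mm above the table); axes as the grip's. The slide is at the mark when grip and mark have the same position along this x axis (they differ by 20 mm along y). The marker's top is 35 mm above the table; it must not be moved.
- spare_roller: loose steel ring, 36 mm across, 20 mm high, lying on the plate; origin under its centre
- steel_block: loose steel block 40 x 22 x 18 mm on the plate; origin under its centre
- wash_bottle: white bottle with a red cap, 60 mm across, 160 mm high; origin under its centre
- coolant_bottle: green glass bottle, white cap, 60 mm across, 140 mm high; origin under its centre
- blow_bulb: blue blower bulb standing up, 68 mm across, 95 mm high; origin under its centre
- hex_driver: screwdriver lying on the table, 190 mm long
- spanner: spanner lying on the table, 180 mm long

How it is judged:
On the way, in this order (a step that is already met when the one before it is completed fails the run):
1. the gauge's red line is at the yellow marker and the fingers have let go of it (x of gauge_grip in the frame of gauge_mark between -0.004 and 0.004 m and contact force between the fingers and gauge_slide below 0.1 N), for 0.2 s.
2. the tensioner arm is past its ratchet click, over the green band (value of joint tensioner between 0.44 and 0.6 rad), for 0.2 s.
At the end, for the whole second after the job is handed in: The gauge grip stands within 4 mm of the yellow marker, let go; the tensioner arm is held still (under 0.05 rad/s) over the green band, between 0.44 and 0.60 rad, by the fingers pressing on it with more than 2 N (all of step 2 and x of gauge_grip in the frame of gauge_mark between -0.004 and 0.004 m and contact force between the fingers and tensioner above 2 N and velocity of joint tensioner between -0.05 and 0.05 rad/s and contact force between the arm and gauge_slide below 0.1 N); the arm keeps its last pose, push and grip.
It fails at once if the yellow marker is moved by more than 4 mm (distance of gauge_mark from where it was at the start of the episode above 0.004 m).
It fails at once if another thing is moved by more than 20 mm (distance of any of spare_roller, steel_block, wash_bottle, coolant_bottle, blow_bulb, hex_driver, spanner from where it was at the start of the episode above 0.02 m).
It also fails if it takes over 48 s, if anything falls off the work surface, if the arm or the gripper's body presses on something with over 40 N, if the wrist force passes 120 N, or if a joint passes its speed limit or range.

## Working session

There is one attempt and no reset: what is moved stays moved. The work goes in short steps, each a Python script; the robot and the scene stay as the last script left them, time stands still between calls to the robot, and variables do not carry over. Pictures are saved under pics/ and viewed, at most 10 in all, crops included, and the job is handed in when it is done.

```bash
mkdir -p pics
cat > h.py <<'E'
from cell import *
import numpy as np, cv2
from scipy.spatial.transform import Rotation as R
def ray(f,px):
    u,v=(px[0]-f["cx"])/f["fx"],(px[1]-f["cy"])/f["fy"]
    x,y=u,v
    for _ in range(20):
        s=1+f["k1"]*(x*x+y*y); x,y=u/s,v/s
    T=np.array(f["cam_to_world"]); return T[:3,3],T[:3,:3]@np.array([x,y,1.])
def atz(f,px,z):
    o,d=ray(f,px); return o+d*(z-o[2])/d[2]
def proj(f,P):
    T=np.linalg.inv(np.array(f["cam_to_world"])); p=T[:3,:3]@np.array(P)+T[:3,3]
    x,y=p[0]/p[2],p[1]/p[2]; s=1+f["k1"]*(x*x+y*y)
    return np.array([f["fx"]*x*s+f["cx"],f["fy"]*y*s+f["cy"]])
def frame(n):
    st=get_state(); f=grab_frame(n)
    if "T_tool_cam" in f:
        T=np.eye(4); T[:3,:3]=R.from_rotvec(st["eef_rot"]).as_matrix(); T[:3,3]=st["position"]
        f["cam_to_world"]=T@np.array(f["T_tool_cam"])
    return f
def save(f,n): cv2.imwrite("pics/"+n,f["img"][:,:,::-1])
E
python3 - <<'E'
from h import *
Z=dict(drive_plate=0,push_tab=.067,gauge_grip=.067,gauge_mark=.035,spare_roller=.015,steel_block=.015,wash_bottle=0,coolant_bottle=0,blow_bulb=0,hex_driver=0.01,spanner=0.005)
for c in ("top","scene"):
    f=frame(c); save(f,c+"0.png")
    for n,z in Z.items():
        for d in tip_of(c,n)[:2]: print(c,n,round(d["score"],2),np.round(d["centre"]),np.round(atz(f,d["centre"],z),3))
print(get_state())
E
```

```text
top drive_plate 0.9 [306. 166.] [0.565 0.052 0.   ]
top push_tab 0.72 [313. 174.] [0.532 0.023 0.067]
top gauge_grip 0.52 [342. 136.] [ 0.659 -0.069  0.067]
top gauge_mark 0.52 [230. 255.] [0.258 0.301 0.035]
top spare_roller 0.54 [256. 145.] [0.634 0.222 0.015]
top spare_roller 0.5 [280. 199.] [0.449 0.138 0.015]
top steel_block 0.64 [258. 143.] [0.64  0.217 0.015]
top steel_block 0.45 [443. 169.] [ 0.561 -0.418  0.015]
top wash_bottle 0.83 [210. 201.] [0.439 0.382 0.   ]
top coolant_bottle 0.73 [446. 169.] [ 0.563 -0.431  0.   ]
top blow_bulb 0.82 [206. 160.] [0.58  0.397 0.   ]
top hex_driver 0.58 [430. 244.] [ 0.303 -0.376  0.01 ]
top spanner 0.6 [232. 255.] [0.255 0.297 0.005]
scene push_tab 0.86 [309. 228.] [0.539 0.017 0.067]
scene gauge_grip 0.55 [254. 230.] [ 0.658 -0.082  0.067]
scene gauge_mark 0.71 [312. 229.] [0.526 0.011 0.035]
scene spare_roller 0.71 [355. 249.] [0.47  0.132 0.015]
scene steel_block 0.75 [311. 227.] [ 0.514 -0.005  0.015]
scene steel_block 0.54 [334. 310.] [0.636 0.224 0.015]
scene wash_bottle 0.35 [289. 129.] [ 0.304 -0.359  0.   ]
scene coolant_bottl
[... 247 characters left out ...]
5  0.005]
{'clock': 1.2, 'q': array([-1.40421341e+00,  3.26201819e-01, -1.92613639e-01,  1.05200710e+00,
        1.29439969e-05,  1.43660276e+00]), 'joint_velocities': array([ 0.00147809, -0.00086486, -0.00091665, -0.00089493, -0.0006173 ,
       -0.00099267]), 'tau': array([-6.64129348e-04, -4.43336535e+01,  2.62755471e+01,  1.01592945e-03,
       -1.49006760e-04,  2.93478351e-06]), 'position': array([ 0.16296329, -0.5253098 ,  0.23127466]), 'eef_rot': array([-3.10610731e+00, -4.70675739e-01, -1.96622553e-05]), 'contact_force': array([ 0.42819954,  0.33436478, -0.61445858]), 'wrist_torque': array([-0.0555457 , -0.02536439,  0.02803954]), 'grasp_force': 0.0, 'finger_gap': 0.9992210073697254}
```

Run:
```python
import cv2
a=cv2.imread("pics/top0.png")[80:280,180:450]; cv2.imwrite("pics/t1.png",cv2.resize(a,None,fx=2.9,fy=2.9,interpolation=2))
a=cv2.imread("pics/scene0.png")[120:340,200:460]; cv2.imwrite("pics/s1.png",cv2.resize(a,None,fx=2.7,fy=2.7,interpolation=2))
```

```text
(no output)
```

View pics/t1.png

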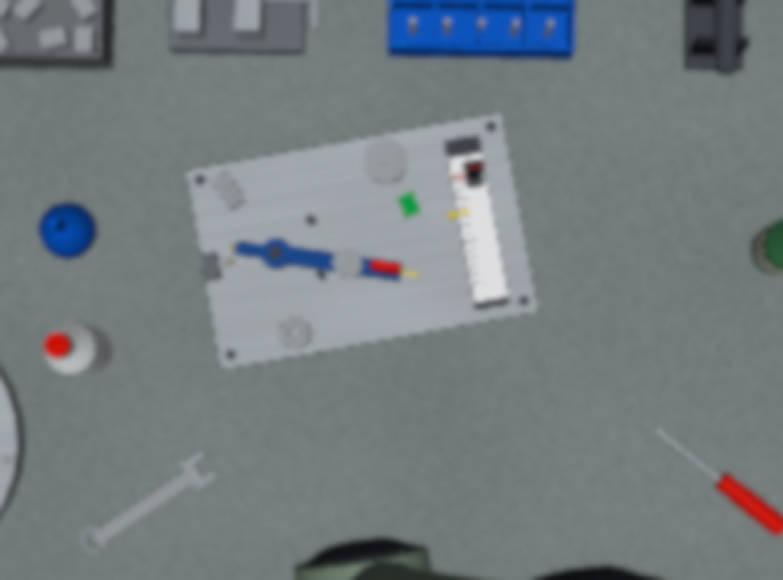

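View pics/s1.png

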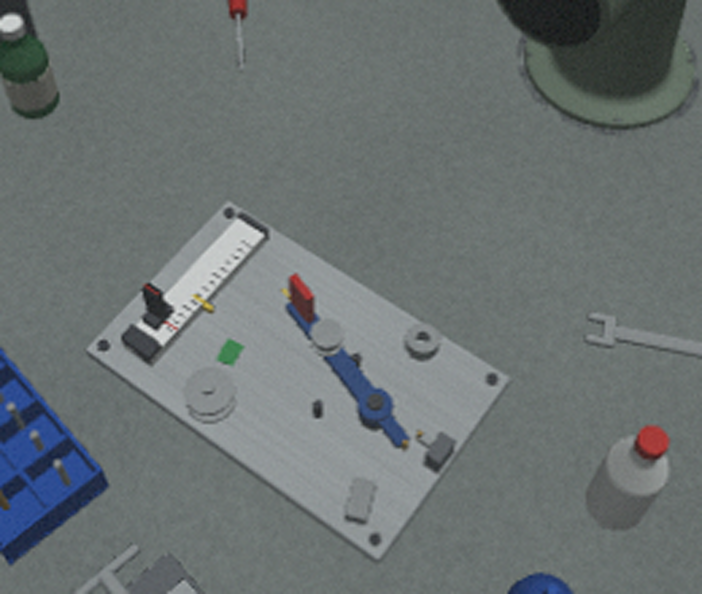

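The plate is turned by about 10° and the gauge is on its right. The grip (top crop 473,172) is beyond the mark (457,214), and the red tab is at (385,268). Next I fit the plate corners and look from close by with the wrist camera.

```bash
cat >> h.py <<'E'
def down(yaw): # tool y axis along world angle yaw+90deg -> tool x at yaw
    return (R.from_euler("z",yaw)*R.from_euler("x",np.pi)).as_rotvec()
E
python3 - <<'E'
from h import *
f=frame("top")
C=[atz(f,np.array(p)/2.9+[180,80],.015) for p in [(188,172),(500,115),(536,308),(223,368)]]
ob=np.array([[.12,.19],[.12,-.19],[-.12,-.19],[-.12,.19]]); w=np.array(C)[:,:2]
A=(ob.T@(w-w.mean(0))); U,S,V=np.linalg.svd(A); Rm=(V.T@U.T); c=w.mean(0); th=np.arctan2(Rm[1,0],Rm[0,0])
print(c,th,np.round(w-(c+ob@Rm.T),4))
P=lambda x,y:np.round(c+Rm@[x,y],4)
print("pivot",P(0,.1),"tab",P(-.13*np.sin(.33),.1-.13*np.cos(.33)))
for n,p,z in [("grip",(473,172),.089),("mark",(457,214),.035)]:
    q=atz(f,np.array(p)/2.9+[180,80],z)[:2]; print(n,q,Rm.T@(q-c))
# look from above the gauge
target=c+Rm@[0.02,-.12]
for yaw in (th,th+np.pi/2,th-np.pi/2,th+np.pi):
    q=ik([*target,.33],down(yaw)); print(yaw,None if q is None else np.round(q,2))
print(np.round(grab_frame("wrist")["T_tool_cam"],3))
E
```

```text
[0.5741574  0.05458773] 0.20072812028327372 [[-0.0016 -0.0028]
 [-0.0037  0.0011]
 [ 0.0031  0.0036]
 [ 0.0022 -0.002 ]]
pivot [0.5542 0.1526] tab [0.5375 0.0237]
grip [ 0.64553911 -0.07318564] [ 0.04447266 -0.13944019]
mark [ 0.60448739 -0.05694018] [ 0.00748425 -0.1153359 ]
0.20072812028327372 [-0.21  0.43  0.2   1.35  0.    2.73]
1.7715244470781704 [-0.21  0.43  0.2   1.35  0.    1.16]
-1.3700682065116228 [-0.21  0.43  0.2   1.35  0.   -1.99]
3.342320773873067 [-0.21  0.43  0.2   1.35  0.   -0.41]
[[-0.    -0.955 -0.296  0.077]
 [ 1.     0.    -0.001 -0.   ]
 [ 0.001 -0.296  0.955 -0.143]
 [ 0.     0.     0.     1.   ]]
```

Run:
```python
from h import *
c=np.array([.5742,.0546]); th=.2007; Rm=R.from_euler("z",th).as_matrix()[:2,:2]
movep([*(c+Rm@[0.01,-.09]),.27],down(th+np.pi/2)); sleep(.3)
f=frame("wrist"); save(f,"w1.png")
for n,z in [("gauge_grip",.067),("gauge_mark",.035),("push_tab",.067)]:
    for d in tip_of("wrist",n)[:2]:
        q=atz(f,d["centre"],z)[:2]; print(n,round(d["score"],2),np.round(d["centre"]),np.round(q,4),np.round(Rm.T@(q-c),4))
print("proj pivot", proj(f,[*(c+Rm@[0,.1]),.05]), get_state()["clock"], get_state()["position"])
```

```text
gauge_grip 0.56 [281. 112.] [0.541  0.0313] [-0.0372 -0.0163]
gauge_grip 0.55 [356. 210.] [ 0.6562 -0.0709] [ 0.0554 -0.1393]
gauge_mark 0.53 [321. 190.] [ 0.6081 -0.0619] [ 0.01   -0.1209]
push_tab 0.72 [279. 112.] [0.5393 0.0303] [-0.0391 -0.0168]
proj pivot [311.67514346   6.10732556] 4.1583 [ 0.60194439 -0.03170141  0.27000432]
```

View pics/w1.png

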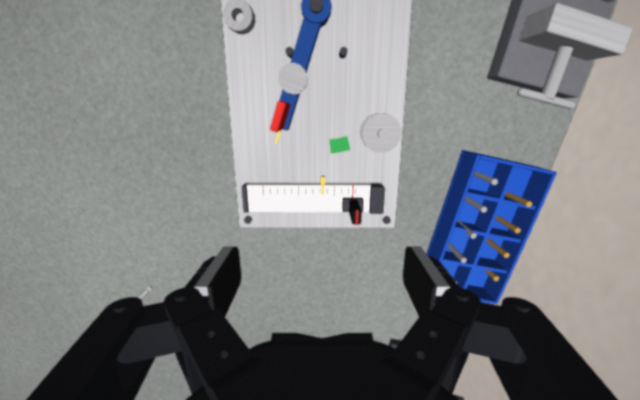

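The wrist view shows the grip at (356,210), the yellow mark near (323,184), the red line at x≈353, and the track level in the image, so the yaw is right. Now I grip it and pull.

```bash
cat >> h.py <<'E'
c=np.array([.5742,.0546]); th=.2007; Rm=R.from_euler("z",th).as_matrix()[:2,:2]
W=lambda x,y,z:[*(c+Rm@[x,y]),z]
L=lambda p:np.round(Rm.T@(np.array(p)[:2]-c),4)
def yellow(f,lo,hi):
    hsv=cv2.cvtColor(f["img"],cv2.COLOR_RGB2HSV)
    m=cv2.inRange(hsv,lo,hi); n,_,s,ce=cv2.connectedComponentsWithStats(m)
    return [(s[i,4],np.round(ce[i],1)) for i in range(1,n) if s[i,4]>4]
E
python3 - <<'E'
from h import *
f=frame("wrist")
for a,p in yellow(f,(20,110,110),(35,255,255)): print("Y",a,p,L(atz(f,p,.035)))
for a,p in yellow(f,(0,70,90),(8,255,255))+yellow(f,(172,70,90),(180,255,255)): print("R",a,p,L(atz(f,p,.034)))
movep(W(.054,-.139,.16),down(th+np.pi/2))
print(move_l(W(.054,-.139,.051),.08,until_force=8))
grab(25); s=get_state(); print(L(s["position"]),s["position"],s["finger_gap"],s["contact_force"],s["clock"])
f=frame("wrist"); save(f,"w2.png")
for d in tip_of("wrist","gauge_mark")[:2]: print(d["score"],d["centre"],L(atz(f,d["centre"],.035)))
for a,p in yellow(f,(20,110,110),(35,255,255)): print("Y",a,p,L(atz(f,p,.035)))
for a,p in yellow(f,(0,70,90),(8,255,255))+yellow(f,(172,70,90),(180,255,255)): print("R",a,p,L(atz(f,p,.034)))
E
```

```text
Y 16 [277.4 136.6] [-0.0472 -0.0475]
Y 43 [322.3 182.7] [ 0.0122 -0.1103]
Y 6 [528.  203.5] [ 0.3107 -0.141 ]
Y 9 [516.3 229.9] [ 0.3018 -0.1825]
Y 6 [505.3 255.2] [ 0.2934 -0.2247]
Y 5 [495. 278.] [ 0.285 -0.265]
R 306 [277.9 116.8] [-0.0456 -0.0221]
R 54 [356.4 217. ] [ 0.0615 -0.1616]
R 10 [281.8 102.1] [-0.0398 -0.0039]
False
[ 0.0539 -0.139 ] [ 0.65470626 -0.07088296  0.05109224] 0.1360497407647204 [-0.31093223  0.09560268  0.85688194] 6.95
0.55 [251.1, 210.6] [ 0.0127 -0.1207]
Y 265 [132.7  80.1] [-0.0462 -0.0465]
Y 325 [250.8 196.8] [ 0.0132 -0.112 ]
Y 13 [619.2 389.1] [ 0.3024 -0.2792]
R 1031 [37.8 17.6] [-0.0943 -0.0135]
R 107 [321.5 214.1] [ 0.0551 -0.1233]
R 236 [321.5 296.5] [ 0.0551 -0.1824]
```

View pics/w2.png

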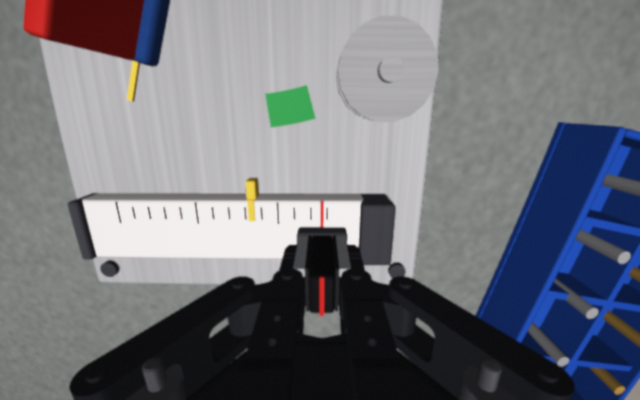

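The grip is held (gap ≈ 11.6 mm), with the red line at column 321.5 and the yellow mark at 251. The line must travel about 42 mm towards the robot.

Run:
```python
from h import *
def look(t):
    f=frame("wrist")
    for a,p in yellow(f,(20,110,110),(35,255,255)): 
        if a>150: print(t,"Y",a,p,L(atz(f,p,.035)))
    for a,p in yellow(f,(0,70,90),(8,255,255))+yellow(f,(172,70,90),(180,255,255)):
        if 40<a<600: print(t,"R",a,p,L(atz(f,p,.034)))
    s=get_state(); print(L(s["position"]),s["contact_force"].round(1),s["finger_gap"],s["clock"]); return f
move_l(W(.0539-.0418,-.139,.0511),.05); sleep(.2); f=look("pulled")
save(f,"w3.png")
```

```text
pulled Y 260 [210.4  78.5] [-0.0463 -0.0464]
pulled Y 219 [320.8 192.1] [ 0.0121 -0.109 ]
pulled R 63 [321.5 216.9] [ 0.0125 -0.125 ]
pulled R 234 [321.5 296.4] [ 0.0125 -0.1823]
[ 0.0114 -0.1389] [-2.7  0.3  2.9] 0.13753584786773707 8.2917
```

View pics/w3.png

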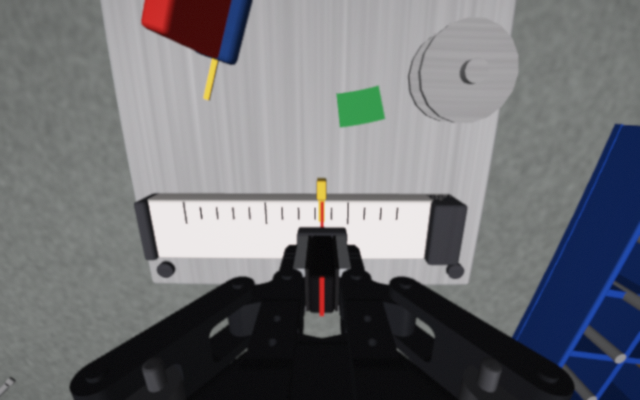

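The red line meets the marker at column 321. I let go, rise, recheck, and look at the tab from close by.

Run:
```python
from h import *
let_go(); sleep(.3); move_l(W(.0114,-.1389,.15),.15)
f=frame("wrist")
for a,p in yellow(f,(20,110,110),(35,255,255)): print("Y",a,p,L(atz(f,p,.035)))
for a,p in yellow(f,(0,70,90),(8,255,255))+yellow(f,(172,70,90),(180,255,255)): print("R",a,p,L(atz(f,p,.034)))
movep(W(-.04,-.06,.24),down(th-.33+np.pi/2)); sleep(.2)
f=frame("wrist"); save(f,"w4.png")
for d in tip_of("wrist","push_tab")[:2]: print(d["score"],d["centre"],L(atz(f,d["centre"],.067)))
for a,p in yellow(f,(0,70,90),(8,255,255)): print("R",a,p,L(atz(f,p,.092)))
for z in (.015,.05): print("pivot pred",proj(f,W(0,.1,z)))
print("pulley top pred",proj(f,W(.085,-.045,.045)), "tab top corners",[proj(f,W(*(np.array([0,.1])+R.from_euler("z",-.33).as_matrix()[:2,:2]@[dx,-.13+dy]),.092)).round() for dx,dy in((-.005,-.017),(.005,-.017),(.005,.017),(-.005,.017))],get_state()["clock"])
```

```text
Y 81 [254.   90.8] [-0.0464 -0.0462]
Y 73 [321.9 162. ] [ 0.0123 -0.1083]
Y 21 [625.4 196.3] [ 0.3185 -0.1413]
Y 22 [605.6 235. ] [ 0.3098 -0.1837]
Y 17 [586.9 270.4] [ 0.3013 -0.2258]
Y 15 [568.8 303.1] [ 0.2923 -0.268 ]
R 862 [245.4  43.8] [-0.0515 -0.0088]
R 10 [322.5 184. ] [ 0.0128 -0.1295]
R 96 [322.5 215.8] [ 0.0129 -0.1617]
R 837 [ 31.  367.9] [-0.364 -0.374]
R 5 [257.2  20.2] [-0.0407  0.0088]
0.96 [311.1, 143.7] [-0.0375 -0.0185]
R 250 [310.9 148.6] [-0.0374 -0.0207]
R 6 [376.5 209.5] [ 0.0081 -0.1062]
R 58 [388.1 234.7] [ 0.0124 -0.1394]
pivot pred [309.19617782  31.66573649]
pivot pred [307.68669015  22.79355582]
pulley top pred [418.07722614 129.22693141] tab top corners [array([303., 168.]), array([312., 168.]), array([312., 135.]), array([302., 135.])] 11.0417
```

View pics/w4.png

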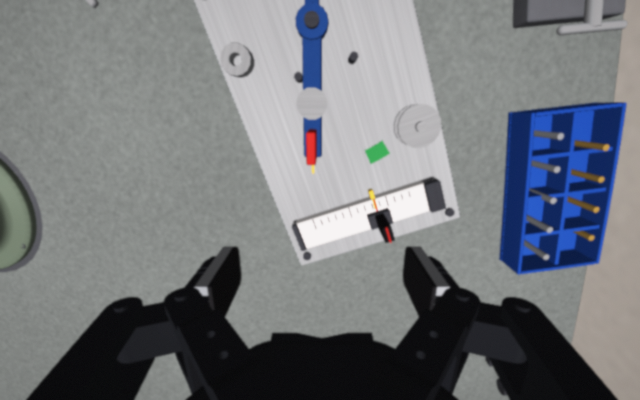

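The grip stayed at the mark (0.5 mm off). The pivot shows at (312,19) and the tab at (311,146), so the plate origin needs about +4 mm in x and +3.5 mm in y. Now I grip the tab and swing it along the arc.

Run:
```python
from h import *
pv=np.array([.0045,.1035])
def tab(a,z):
    x,y=pv+.13*np.array([np.sin(a-.33),-np.cos(a-.33)]); return W(x,y,z)
yaw=lambda a:down(th-.33+a+np.pi/2)
movep(tab(0,.15),yaw(0)); print(move_l(tab(0,.051),.08,until_force=8))
grab(30); s=get_state(); print(s["finger_gap"],s["contact_force"].round(1))
for a in np.arange(1,6)*.104:
    move_l(tab(a,.051),.05,rot=yaw(a)); s=get_state(); print(round(a,3),L(s["position"]),s["contact_force"].round(1),s["wrist_torque"].round(2),round(s["finger_gap"],3))
sleep(.3); f=frame("wrist"); save(f,"w5.png"); f=frame("top"); save(f,"t5.png"); f=frame("scene");
cv2.imwrite("pics/s5.png",cv2.resize(f["img"][160:320,200:400,::-1],None,fx=3.5,fy=3.5,interpolation=2)); print(get_state()["clock"])
```

```text
False
0.11327781120091626 [-2.8  0.8  3.1]
0.104 [-0.0254 -0.023 ] [-4.5 -0.5  4.7] [ 0.01  0.66 -0.02] 0.109
0.208 [-0.0124 -0.0253] [-5.8 -0.5  6.8] [ 0.01  0.86 -0.11] 0.112
0.312 [ 0.0011 -0.0263] [-5.3 -0.3  6.6] [-0.03  0.94  0.03] 0.116
0.416 [ 0.0143 -0.0259] [-5.5 -1.9  7.3] [-0.12  0.97  0.04] 0.112
0.52 [ 0.0272 -0.0241] [-7.8 -1.6  7.9] [-0.15  1.21 -0.12] 0.113
16.1167
```

View pics/w5.png

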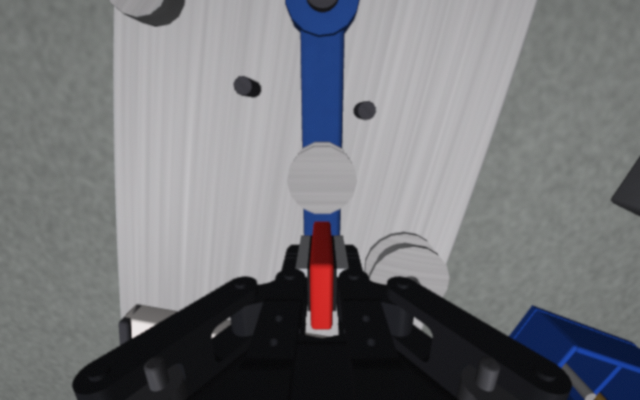

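View pics/s5.png

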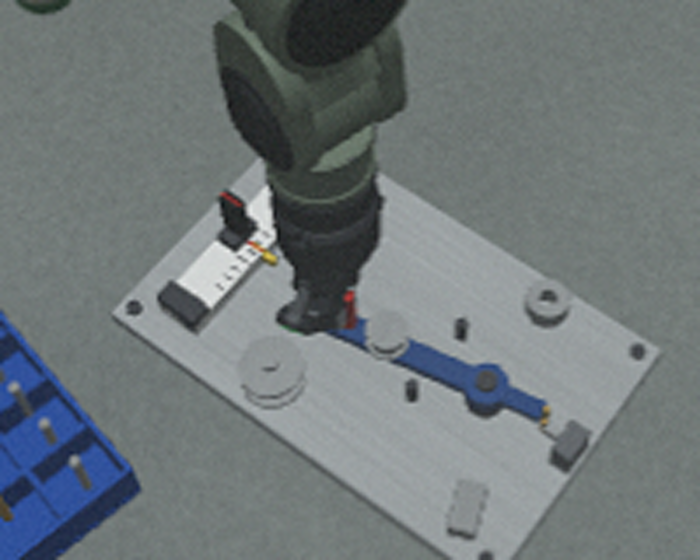

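The arm lies along image column 322, so it is parallel to the gripper yaw (0.52 rad). The spring force is about 8 N as expected, and the grip is still at the mark with nothing else disturbed, so I hand in.

Run:
```python
from h import *
s=get_state(); print(s["grasp_force"],s["contact_force"]); print(sign_off())
```

```text
34.22957718372345 [-7.62704435 -1.35114547  6.73213711]
the job is handed in; nothing more can be done
None
```

The job is handed in, though no verdict came back: the gauge grip was let go about 0.5 mm from the yellow marker, and the tensioner arm is held still in the fingers at about 0.52 rad, over the green band.

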